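# Open the click-dial drawer on the teak sideboard

### The arm

A 6-joint arm with a two-finger parallel gripper is mounted at the origin on the work surface. World frame = base frame: x ahead of the robot, y to its left, z up, the work surface at z = 0. Lengths are in m, angles in rad, forces in N, time in s.
With the tool pointing down it reaches from about 0.35 to 0.975 m from the base axis. Payload 4.9 kg.
Tool frame: the origin (TCP) lies midway between the tips of the shut fingers; the grasp point (between the pads) lies behind it (manip.grasp_offset is the y of the grasp point in the tool frame, in m); y points along the fingers, z is the direction in which the jaws open and shut, and the axes are right-handed (so a half turn about y gives the same grasp; the last joint's range is limited). The gripper opens to 85 mm and grips with 20 to 120 N. Pads are 22 mm wide; open, the fingers measure 114 mm over their backs; the gripper's body (76 mm by 85 mm) begins 54 mm behind the grasp point. The pads swing forward as they close: fully open they stand 13 mm farther back than shut.
Start: joints at [1.158, 0.053, 1.613, -0, 1.476, -0.119], TCP at [0.181, 0.598, 0.231] pointing down, gripper open.
Joint ranges: [-3.01, 3.01], [-1.01, 2.22], [0.06, 2.58], [-1.02, 4.17], [0.09, 2.62], [-3.14, 3.14]. Speed limits (rad/s): [2.57, 2.57, 3.14, 3.14, 3.14, 3.14].

### API

Orientations are given as a unit quaternion [w, x, y, z].
In Python, from plant import manip gives the robot as it stands. The module is installed in compiled form; this text tells all that it offers.
- The arm moves only by the shell command python3 -m jog 'ROWS'. ROWS is a JSON object of lists of equal length, an entry for each row: "offset": the shift along the world's x, y, z in units of 50 mm (1.0 is 50 mm), a list of three; "angular": the turn, a rotation vector about the world's x, y, z in units of 6 degrees (1.0 is 6 degrees), a list of three; "jaw": the finger opening in mm, from 0 to 85.4. In form: {"offset": [[tx, ty, tz], ...], "angular": [[ax, ay, az], ...], "jaw": [jaw, ...]}. A call has 1 to 12 rows; each row shifts and turns the commanded pose from where the row before left it; what a row does not reach is not made up. A row lasts 1/10 s, in which the tool goes at most 50 mm and 8.59 degrees, less where a joint would pass 70% of its speed; a pose out of reach is approached as far as the arm can. A call is refused whole if a number of a shift passes 1 or a number of a turn 1, either way. A call with a gripper value outside its range is refused whole. The fingers move at their own pace and stop on an object; the grip force is fixed at half the most. Time passes only in rows, so rows that do not move let the fingers close. It gives the time, the measured TCP pose, the force and the opening at its end, in the units of the state.
- manip.state(): the state, without advancing time (a new reading comes with each control period).
- manip.grab_frame(name): name is "side" or "top" or "wrist"; returns the picture (420x560x3 uint8, blue, green, red); there is no depth.
- manip.camera_model(name): a dict with "fx", "fy", "cx", "cy" (pixels), "rvec" (rotation vector, rad) and "tvec" (3), from world to camera coordinates, as OpenCV has them; the wrist camera has in their place "mount" (4x4, takes a point from camera to tool coordinates, whose origin is the TCP and whose axes are the tool frame's). Camera axes: x right, y down, z forward; pixel columns grow to the right and rows downward; lengths in m; the calibration is good to about 2 mm. The wrist camera is an equidistant fisheye: a pixel r from the principal point sees the ray r / f radians off the axis. A picture is of the moment at which its call begins: read the wrist's pose just before it. camera_model takes no time and is no camera call.
- manip.job_done(): hands the job in, once; it reports no verdict.
The state is a dict: "time": time; "joint_pos": joint angles; "joint_vel": joint speeds; "joint_efforts": joint torques, N m; "tool_pos": TCP position; "tool_rot": TCP orientation; "contact_force": force on the tool from outside, world axes, zero at the start; "ft_torque": the same for the moment, N m; "gripper_width": opening from 0.0 (shut) to 1.0 (fully open).
Only numpy, scipy, OpenCV 4.12 (cv2) and the standard library are available. Lean on these libraries where they do the work, as an engineer would, in place of code of your own. Each camera call takes 0.05 s, during which the arm holds its last target.

### The job

Open the top drawer of the little steel unit so that I can reach the spare bulbs: its lock frees only at the fifth click clockwise from the dial's anticlockwise stop. Turn the dial gently back until you feel the stop, count five clicks forward, then pull the top drawer out about 8 cm and let go; do not wring or force the dial or the handle, and leave the jar, battery and torch where they are.

Things in the scene. Friction and masses are not known exactly. Their poses are not given: they have to be found in the camera images.
- unit: Grey steel unit with two drawers, fixed to the sideboard: 240 mm deep (x), 300 mm wide (y), 150 mm high. Origin: centre of its underside. Its drawer fronts face its own -x (towards the robot), z is up. Fingers must never load the unit, its dial or its drawers with more than 100 N (sizes of the forces on both fingers added up).
- dial: Black pointer knob on an upright axis on the unit's top. A round skirt (44 mm across, 8 mm high) carries an upright bar grip, 42 mm long (dial's x), 14 mm thick (dial's y), its top 38 mm above the dial's underside; a white line lies on the -x half of the bar's top. Origin: on the axis at the skirt's underside, 156 mm above the sideboard. The axes turn with the dial.
- dial_grip (a point): Point on the dial's axis, 31 mm above the dial's underside, at gripping height of the bar; its axes are the dial's. The cap sits on its shaft at an unknown angle and there is no scale, so the line's direction does not tell the setting: only the stop and the clicks do. A grip of 10 to 20 N is plenty.
- unit_drawer0 (a joint): How far the top drawer is pulled out, m: 0 shut, at most about 0.16; it slides along the unit's -x. It runs with 1 to 2 N when the dial stands at the fifth click; at any other setting a bolt stops it after about 1 mm.
- unit_drawer0_handle (a point): Middle of the top drawer's dark bar handle: a level round bar along the unit's y, 120 mm long, 11 mm thick, its axis 35 mm out from the drawer front and about 38 mm below the unit's top. Axes are the unit's. It moves with the drawer.
- jar: Loose blue ceramic jar with a bamboo lid, 90 mm across, 110 mm high; origin at the centre of its underside. Bystander.
- battery: Loose yellow and black lantern battery block, 67 x 67 mm, 98 mm high plus two steel springs 13 mm high; origin at the centre of its underside. Bystander.
- torch: Loose black plastic torch lying along its x, 145 mm long, 40 mm across the head; origin below its middle at the underside. Bystander.
- escutcheon: Fixed aluminium disc under the dial, 68 mm across, 6 mm high; origin at its underside on the dial's axis. The dial has 11 settings, 13 to 20 degrees apart, uneven. Leaving one takes 0.12 to 0.25 N m, fading to 0 half way; then it pulls as hard into the next (one click). Setting 0 is at the stop, fully anticlockwise from above; there the moment climbs on. It starts at setting 7 to 9.

How it is judged:
By the outcome, as a careful person would: the job done as asked, in the order asked, and still so for the second after the job is handed in, with the robot touching nothing.
It also fails if it takes over 70 s, if anything falls off the work surface, if the arm or the gripper's body presses on something with over 40 N, if the wrist force passes 120 N, or if a joint passes its speed limit or range.

## Working session

There is one attempt and no reset: what is moved stays moved. The work goes in short steps, Python scripts to look and compute and a shell command to move; the robot and the scene stay as the last step left them, time stands still between calls to the robot, and variables do not carry over. Pictures are saved under pics/ and viewed, and the job is handed in when it is done.

```bash
mkdir -p pics; ls; cat > h.py <<'E'
import numpy as np, cv2
from plant import manip
from scipy.spatial.transform import Rotation as R
def st():
    s=manip.state()
    q=s['tool_rot']; r=R.from_quat([q[1],q[2],q[3],q[0]])
    return s,np.array(s['tool_pos']),r
def show():
    s,p,r=st(); print('t',round(s['time'],2),'p',np.round(p,4),'\nR',np.round(r.as_matrix(),3).tolist(),'\nF',np.round(s['contact_force'],2),'T',np.round(s['ft_torque'],3),'w',round(s['gripper_width'],3),'q',np.round(s['joint_pos'],3))
E
python3 - <<'E'
from h import *
show(); print(manip.grasp_offset)
for n in ['side','top','wrist']:
    m=manip.camera_model(n); print(n,{k:np.round(v,4).tolist() for k,v in m.items()})
    cv2.imwrite(f'pics/{n}0.png',manip.grab_frame(n))
E
```

```text
pics
t 0.0 p [0.1807 0.5976 0.23  ] 
R [[0.957, -0.001, 0.29], [-0.29, -0.002, 0.957], [-0.0, -1.0, -0.002]] 
F [-0.12  0.5  -0.33] T [ 0.007 -0.029  0.012] w 1.003 q [ 1.158  0.053  1.614 -0.     1.476 -0.119]
-0.0187
side {'fx': 406.5556, 'fy': 406.5556, 'cx': 282.2988, 'cy': 210.0056, 'rvec': [0.9134, -2.5197, 1.0748], 'tvec': [0.4453, 0.3382, 0.7529]}
top {'fx': 513.1136, 'fy': 513.1136, 'cx': 282.9441, 'cy': 209.7396, 'rvec': [2.1482, -2.1595, 0.1463], 'tvec': [0.0424, 0.553, 1.3697]}
wrist {'fx': 325.1923, 'fy': 325.1923, 'cx': 282.2529, 'cy': 210.4659, 'mount': [[0.0002, 0.9634, 0.2681, -0.0672], [0.0, -0.2681, 0.9634, -0.1421], [1.0, -0.0002, -0.0001, 0.0003], [0.0, 0.0, 0.0, 1.0]]}
```

View pics/side0.png

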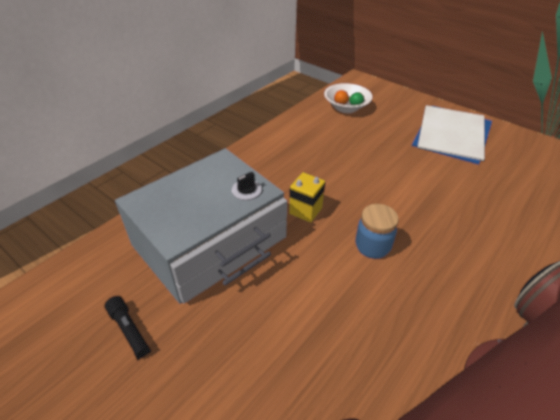

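View pics/top0.png

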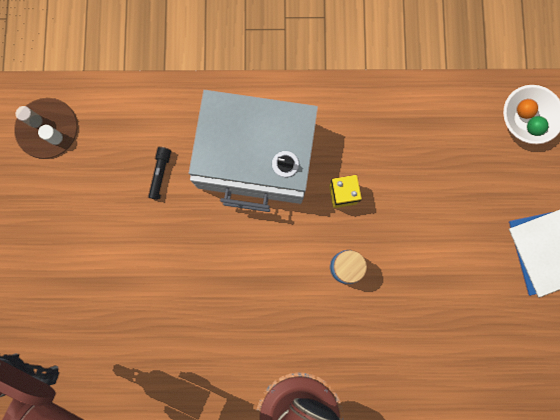

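View pics/wrist0.png

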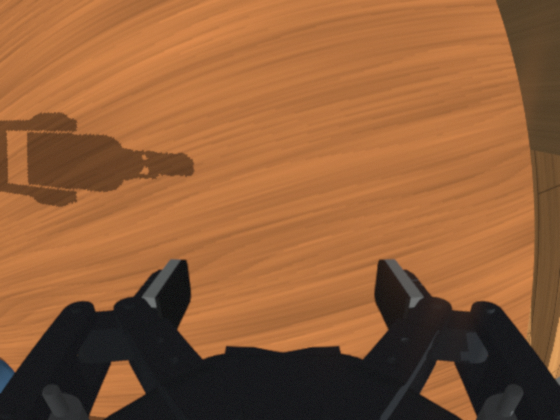

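The side view shows the unit with its dial at about (247,184). In the top view the unit spans (190–317, 91–202), with the dial at (286,163), the handle at (246,201), the battery at (346,190) and the jar at (349,266). I'll enlarge crops of both.

```bash
python3 - <<'E'
import cv2
t=cv2.imread('pics/top0.png'); s=cv2.imread('pics/side0.png')
cv2.imwrite('pics/topc.png',cv2.resize(t[80:220,180:380],None,fx=4,fy=4,interpolation=cv2.INTER_CUBIC))
cv2.imwrite('pics/sidec.png',cv2.resize(s[150:300,110:310],None,fx=4,fy=4,interpolation=cv2.INTER_CUBIC))
E
```

```text
(no output)
```

View pics/topc.png

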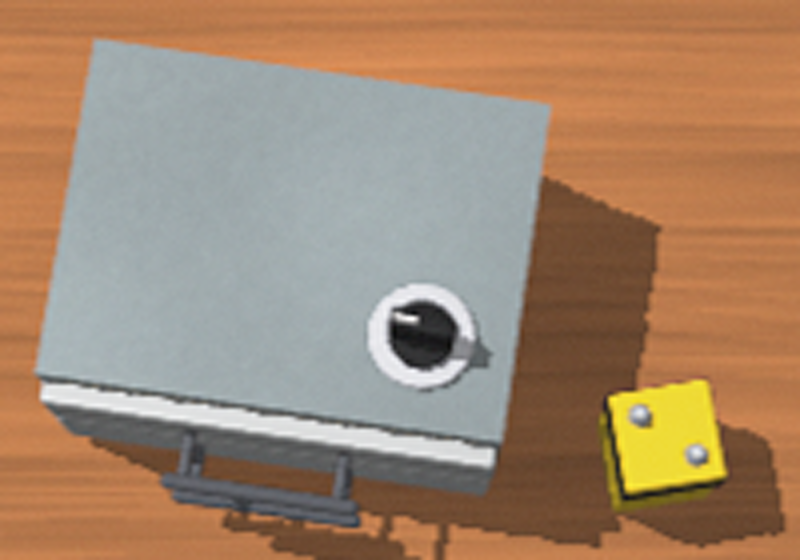

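View pics/sidec.png

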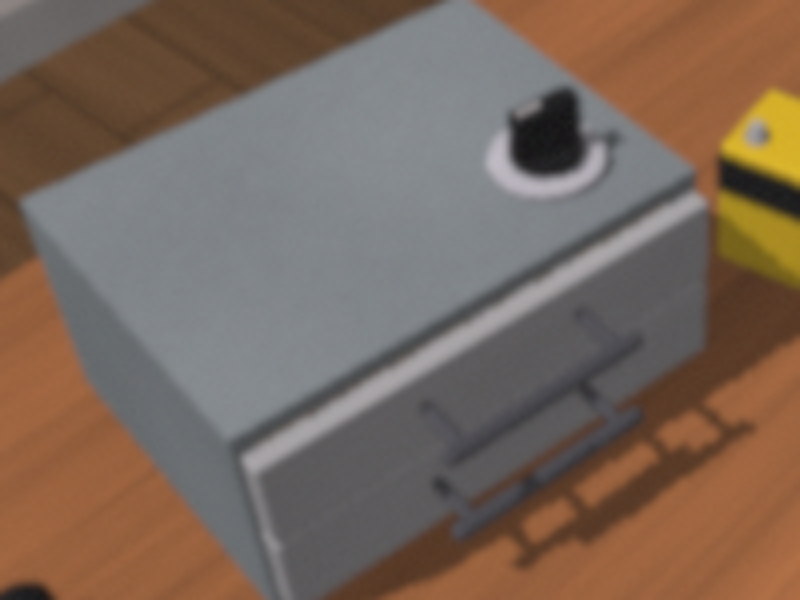

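```bash
cat >> h.py <<'E'
def ray(n,u,v):
    m=manip.camera_model(n); Rm=cv2.Rodrigues(np.array(m['rvec']))[0]; t=np.array(m['tvec']).ravel()
    d=Rm.T@np.array([(u-m['cx'])/m['fx'],(v-m['cy'])/m['fy'],1]); return -Rm.T@t,d/np.linalg.norm(d)
def wray(u,v,p,r):
    m=manip.camera_model('wrist'); x=np.array([u-m['cx'],v-m['cy']]); a=np.linalg.norm(x)/m['fx']
    d=np.array([*(np.sin(a)*x/np.linalg.norm(x)),np.cos(a)]); M=np.array(m['mount'])
    return p+r.apply(M[:3,3]), r.apply(M[:3,:3]@d)
def tri(*rs):
    A=sum(np.eye(3)-np.outer(d,d) for c,d in rs); b=sum((np.eye(3)-np.outer(d,d))@c for c,d in rs)
    x=np.linalg.solve(A,b); e=[np.linalg.norm((np.eye(3)-np.outer(d,d))@(x-c)) for c,d in rs]; return x,np.array(e)
def atz(rr,z): c,d=rr; return c+d*(z-c[2])/d[2]
def wpix(P,p,r):
    m=manip.camera_model('wrist'); M=np.array(m['mount']); T=r.inv().apply(np.array(P)-p); c=M[:3,:3].T@(T-M[:3,3])
    a=np.arctan2(np.hypot(c[0],c[1]),c[2]); k=m['fx']*a/np.hypot(c[0],c[1]); return m['cx']+k*c[0],m['cy']+k*c[1]
E
python3 - <<'E'
from h import *
T=lambda u,v: ray('top',180+(u+.5)/4-.5,80+(v+.5)/4-.5)
S=lambda u,v: ray('side',110+(u+.5)/4-.5,150+(v+.5)/4-.5)
print('cams',ray('top',0,0)[0],ray('side',0,0)[0])
for n,a,b in [('esc',(423,337),(547,162)),('NR',(500,443),(693,178)),('NL',(38,375),(232,445)),('FL',(95,40),(22,202)),('HL',(165,482),(450,457)),('HR',(357,518),(638,340)),('line-end',(394,313),(513,113)),('barR',(452,335),(572,92))]:
    x,e=tri(T(*a),S(*b)); print(n,np.round(x,4),np.round(e,4))
print([np.round(atz(T(*c),.15),4) for c in [(500,443),(38,375),(95,40),(550,105)]])
print(np.round(atz(T(392,316),.194),4),np.round(atz(T(418,320),.194),4))
E
```

```text
cams [0.36672552 0.04379184 1.43086259] [0.15584374 0.52553217 0.76095538]
esc [0.6574 0.0335 0.1469] [0.0009 0.0009]
NR [ 0.5896 -0.0153  0.1407] [0.0009 0.0009]
NL [0.6344 0.2795 0.1435] [0.0007 0.0007]
FL [0.8556 0.2458 0.147 ] [0.0005 0.0005]
HL [0.5697 0.2013 0.1115] [0.0005 0.0005]
HR [0.5478 0.078  0.1105] [0.0032 0.0032]
line-end [0.6626 0.0518 0.1918] [0.001 0.001]
barR [0.6495 0.0167 0.1916] [0.0021 0.0021]
[array([ 0.5872, -0.0153,  0.15  ]), array([0.6325, 0.2778, 0.15  ]), array([0.854, 0.245, 0.15 ]), array([ 0.8089, -0.0501,  0.15  ])]
[0.6593 0.0524 0.194 ] [0.6567 0.0364 0.194 ]
```

The heights come out right: disc 0.147 m (0.150 expected), bar top 0.192 m (0.194 expected). The front width is 0.297 m and the unit's yaw is about -8.7°. Next I'll move above the dial for wrist views.

```bash
python3 -m jog '{"offset":[[0.5,-0.7,0.3],[0.6,-0.78,0.3],[0.6,-0.78,0.3],[0.6,-0.78,0.2],[0.6,-0.78,0.2],[0.6,-0.78,0.2],[0.6,-0.78,0],[0.6,-0.78,0],[0.6,-0.78,0],[0.6,-0.78,0],[0.6,-0.78,0],[0.6,-0.78,0]],"angular":[[0,0,-1],[0,0,-1],[0,0,-1],[0,0,-1],[0,0,-1],[0,0,-1],[0,0,-1],[0,0,-1],[0,0,-1],[0,0,-1],[0,0,-1],[0,0,-1]],"jaw":[60,60,60,60,60,60,60,60,60,60,60,60]}'
python3 -c "from h import *; show()"
```

```text
time: 1.35
tool_pos: [0.5347, 0.135, 0.3051]
tool_rot: [0.504, -0.504, 0.496, -0.496]
contact_force: [0.4, 0.6, 0.1]
gripper_width: 0.703
t 1.35 p [0.5347 0.135  0.3051] 
R [[0.016, -0.0, 1.0], [-1.0, 0.0, 0.016], [-0.0, -1.0, -0.0]] 
F [0.4  0.58 0.06] T [-0.007 -0.063  0.007] w 0.703 q [ 0.112 -0.156  1.693  0.     1.605  0.096]
```

```bash
python3 -m jog '{"offset":[[0.6,-0.5,0],[0.6,-0.5,0],[0.6,-0.5,0],[0.6,-0.5,0],[0,0,0],[0,0,0]],"angular":[[0,0,-0.5],[0,0,-0.5],[0,0,-0.5],[0,0,-0.5],[0,0,0],[0,0,0]],"jaw":[50,50,50,50,50,50]}'
python3 - <<'E'
from h import *
show(); s,p,r=st()
im=manip.grab_frame('wrist'); cv2.imwrite('pics/w1.png',im)
np.savez('w1.npz',p=p,q=r.as_quat())
u,v=map(int,wpix([.657,.034,.194],p,r)); print(u,v)
cv2.imwrite('pics/w1c.png',cv2.resize(im[max(0,v-70):v+70,u-90:u+90],None,fx=4,fy=4,interpolation=cv2.INTER_CUBIC)); print(u-90,max(0,v-70))
E
```

```text
time: 1.95
tool_pos: [0.6539, 0.0364, 0.3042]
tool_rot: [0.45, -0.451, 0.546, -0.545]
contact_force: [-0.3, -0.5, -0.1]
gripper_width: 0.587
t 1.95 p [0.6539 0.0364 0.3042] 
R [[-0.189, -0.002, 0.982], [-0.982, 0.0, -0.189], [-0.0, -1.0, -0.002]] 
F [-0.33 -0.5  -0.14] T [ 0.035 -0.003  0.007] w 0.587 q [-0.058  0.091  1.452  0.     1.6    0.132]
286 210
196 140
```

View pics/w1.png

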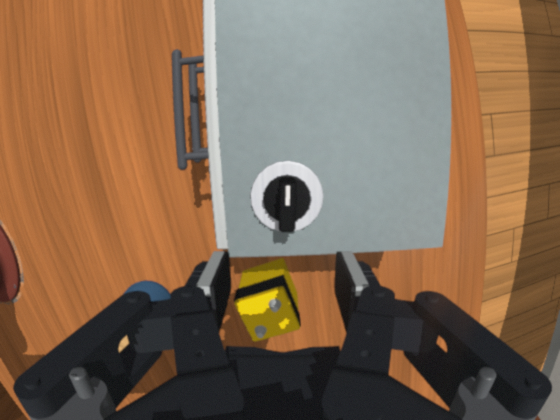

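View pics/w1c.png

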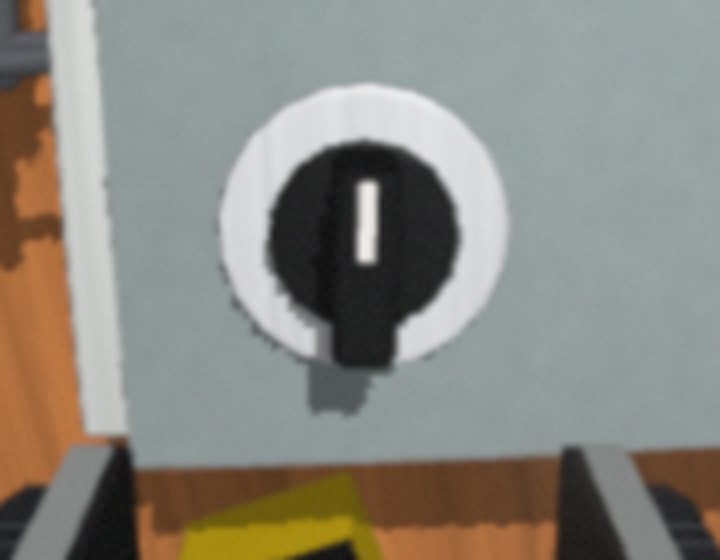

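The wrist view shows the bar lying straight up the image, line at x≈287, rows 185–206, so the jaws are already nearly parallel to its sides. Now I'll work out the exact centre and direction.

```bash
python3 - <<'E'
from h import *
d=np.load('w1.npz'); p=d['p']; r=R.from_quat(d['q'])
W=lambda u,v: wray(196+(u+.5)/4-.5,140+(v+.5)/4-.5,p,r)
T=lambda u,v: ray('top',180+(u+.5)/4-.5,80+(v+.5)/4-.5)
S=lambda u,v: ray('side',110+(u+.5)/4-.5,150+(v+.5)/4-.5)
print('esc w/top/side',tri(W(364,224),T(423,337),S(547,162)))
print('esc z.156',atz(W(364,224),.156),atz(T(423,337),.156),atz(S(547,162),.156))
a=atz(W(367,180),.194);b=atz(W(367,263),.194);c=atz(W(364,362),.194)
print(a,b,c, np.degrees(np.arctan2(*(a-b)[1::-1])),np.degrees(np.arctan2(*(a-c)[1::-1])), np.linalg.norm(a-b))
tr=atz(W(402,150),.194);tl=atz(W(334,150),.194);bl=atz(W(333,362),.194);br=atz(W(395,362),.194)
print(tr,tl,bl,br,(tr+tl+bl+br)/4, np.linalg.norm(tr-tl),np.linalg.norm(br-bl),np.linalg.norm(tl-bl))
x=r.as_matrix()[:,2]; print('jaw ang',np.degrees(np.arctan2(x[1],x[0])))
# skirt top circle z=.164 
print('skirt',atz(W(364,232),.164))
E
```

```text
esc w/top/side (array([0.65773238, 0.03391425, 0.14650641]), array([0.00097793, 0.00131297, 0.00067874]))
esc z.156 [0.65842945 0.03699218 0.156     ] [0.65461379 0.03309023 0.156     ] [0.65083984 0.04121849 0.156     ]
[0.6618667  0.05428708 0.194     ] [0.65872883 0.03763732 0.194     ] [0.65425455 0.01713813 0.194     ] 79.32704056581198 78.41988010992459 0.016942858049270614
[0.66974391 0.05891252 0.194     ] [0.65661564 0.0614178  0.194     ] [0.64801104 0.01833541 0.194     ] [0.66050036 0.01593384 0.194     ] [0.65871774 0.03864989 0.194     ] 0.01336517142380299 0.012718126927570595 0.04393325746395743
jaw ang -10.875124905417115
skirt [0.6583416  0.03701264 0.164     ]
```

```bash
python3 -m jog '{"offset":[[0.05,0.01,-0.6],[0.04,0.01,-0.6],[0,0,-0.5],[0,0,0],[0,0,0]],"angular":[[0,0,0],[0,0,0],[0,0,0],[0,0,0],[0,0,0]],"jaw":[40,40,40,40,40]}'
python3 - <<'E'
from h import *
show(); s,p,r=st()
im=manip.grab_frame('wrist'); cv2.imwrite('pics/w2.png',im)
np.savez('w2.npz',p=p,q=r.as_quat())
u,v=map(int,wpix([.6585,.0375,.194],p,r)); print(u,v)
cv2.imwrite('pics/w2c.png',cv2.resize(im[max(0,v-70):v+70,u-90:u+90],None,fx=4,fy=4,interpolation=cv2.INTER_CUBIC)); print(u-90,max(0,v-70))
E
```

```text
time: 2.5
tool_pos: [0.6578, 0.0388, 0.2209]
tool_rot: [0.451, -0.451, 0.545, -0.545]
contact_force: [-0.5, -0.9, 1.0]
gripper_width: 0.465
t 2.5 p [0.6578 0.0388 0.2209] 
R [[-0.187, -0.0, 0.982], [-0.982, 0.0, -0.187], [-0.0, -1.0, -0.0]] 
F [-0.55 -0.94  1.02] T [-0.017 -0.009  0.001] w 0.465 q [-0.054  0.138  1.54   0.     1.464  0.134]
282 248
192 178
```

View pics/w2c.png

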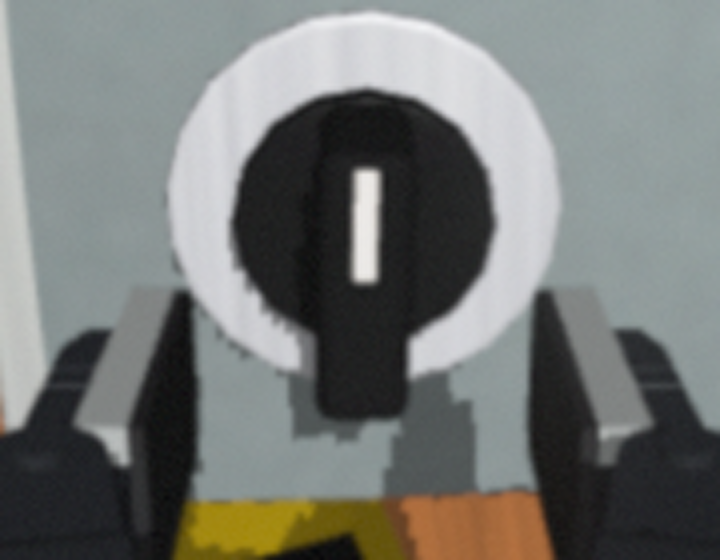

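The bar sits midway between the pads: the pad inner edges are at crop columns 190 and 537, and the bar centre is at about 363.

```bash
python3 - <<'E'
from h import *
d=np.load('w2.npz'); p=d['p']; r=R.from_quat(d['q'])
W=lambda u,v: wray(192+(u+.5)/4-.5,178+(v+.5)/4-.5,p,r)
d1=np.load('w1.npz'); p1=d1['p']; r1=R.from_quat(d1['q'])
W1=lambda u,v: wray(196+(u+.5)/4-.5,140+(v+.5)/4-.5,p1,r1)
print('line tip 2view',tri(W(367,170),W1(367,180)),'line end',tri(W(365,282),W1(367,263)))
a=atz(W(367,170),.194);b=atz(W(365,282),.194)
print(a,b,np.degrees(np.arctan2(*(a-b)[1::-1])))
q=[atz(W(*c),.194) for c in [(325,108),(412,108),(408,412),(318,412)]]
print(np.round(q,4),np.mean(q,0),np.degrees(np.arctan2(*((q[0]+q[1]-q[2]-q[3])[1::-1]))))
print('esc',atz(W(364,195),.156))
E
```

```text
line tip 2view (array([0.66202599, 0.05488342, 0.19721955]), array([9.15606921e-05, 9.15606921e-05])) line end (array([0.6586297 , 0.03746777, 0.19326662]), array([7.46194024e-05, 7.46194024e-05]))
[0.66193943 0.05387474 0.194     ] [0.65861217 0.03778231 0.194     ] 78.31815467817874
[[0.658  0.0635 0.194 ]
 [0.6695 0.0613 0.194 ]
 [0.6609 0.0164 0.194 ]
 [0.648  0.0188 0.194 ]] [0.65912259 0.03998647 0.194     ] 78.31429387072389
esc [0.65857042 0.03805452 0.156     ]
```

```bash
python3 -m jog '{"offset":[[0.02,-0.01,-0.4],[0,0,-0.4],[0,0,-0.22],[0,0,0],[0,0,0],[0,0,0],[0,0,0]],"angular":[[0,0,-0.15],[0,0,0],[0,0,0],[0,0,0],[0,0,0],[0,0,0],[0,0,0]],"jaw":[40,40,40,40,18,18,18]}'
python3 - <<'E'
from h import *
show(); s,p,r=st()
im=manip.grab_frame('wrist'); cv2.imwrite('pics/w3.png',im)
u,v=map(int,wpix([.6585,.0375,.194],p,r)); print(u,v)
cv2.imwrite('pics/w3c.png',cv2.resize(im[max(0,v-70):v+70,u-90:u+90],None,fx=4,fy=4,interpolation=cv2.INTER_CUBIC))
E
```

```text
time: 3.25
tool_pos: [0.6598, 0.0375, 0.171]
tool_rot: [-0.447, 0.446, -0.548, 0.549]
contact_force: [-1.9, 0.6, 1.1]
gripper_width: 0.211
t 3.25 p [0.6598 0.0375 0.171 ] 
R [[-0.203, 0.001, 0.979], [-0.979, 0.0, -0.203], [-0.0, -1.0, 0.001]] 
F [-1.93  0.63  1.14] T [ 0.041  0.326 -0.004] w 0.211 q [-0.056  0.176  1.581  0.     1.383  0.149]
277 291
```

View pics/w3c.png

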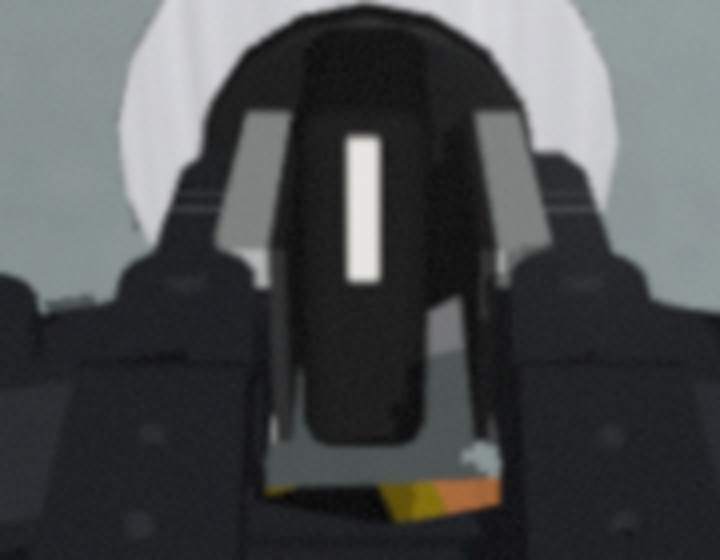

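The left pad (-x side) lightly touches the bar (F = -1.9 N in x), so I'll shift -x by about 1.3 mm and narrow the jaws step by step.

```bash
python3 -m jog '{"offset":[[-0.027,0.005,0],[0,0,0],[0,0,0],[0,0,0]],"angular":[[0,0,0],[0,0,0],[0,0,0],[0,0,0]],"jaw":[18,18,16,16]}'; python3 -c "from h import *; show()"
```

```text
time: 3.7
tool_pos: [0.6581, 0.0376, 0.1693]
tool_rot: [-0.446, 0.446, -0.548, 0.549]
contact_force: [0.3, 0.4, -0.3]
gripper_width: 0.189
t 3.7 p [0.6581 0.0376 0.1693] 
R [[-0.203, 0.0, 0.979], [-0.979, -0.0, -0.203], [0.0, -1.0, 0.0]] 
F [ 0.26  0.41 -0.34] T [ 0.026 -0.014  0.024] w 0.189 q [-0.056  0.175  1.586 -0.     1.381  0.149]
```

```bash
python3 -m jog '{"offset":[[0,0,0],[0,0,0],[0,0,0]],"angular":[[0,0,0],[0,0,0],[0,0,0]],"jaw":[15,15,15]}'; python3 -c "from h import *; show()"
```

```text
time: 4.0
tool_pos: [0.6581, 0.0376, 0.1693]
tool_rot: [0.446, -0.446, 0.549, -0.548]
contact_force: [0.9, -0.2, -0.0]
gripper_width: 0.172
t 4.0 p [0.6581 0.0376 0.1693] 
R [[-0.203, -0.0, 0.979], [-0.979, 0.0, -0.203], [-0.0, -1.0, -0.0]] 
F [ 0.93 -0.2  -0.02] T [-0.034  0.051 -0.028] w 0.172 q [-0.056  0.175  1.586  0.     1.381  0.149]
```

```bash
python3 -m jog '{"offset":[[0,0,0],[0,0,0],[0,0,0]],"angular":[[0,0,0],[0,0,0],[0,0,0]],"jaw":[14.4,14.4,14.4]}'; python3 -c "from h import *; show()"
```

```text
time: 4.3
tool_pos: [0.658, 0.0377, 0.1693]
tool_rot: [0.446, -0.446, 0.549, -0.548]
contact_force: [-1.0, 1.0, -0.3]
gripper_width: 0.167
t 4.3 p [0.658  0.0377 0.1693] 
R [[-0.203, -0.0, 0.979], [-0.979, 0.0, -0.203], [0.0, -1.0, -0.0]] 
F [-0.98  1.05 -0.27] T [-0.032  0.119 -0.029] w 0.167 q [-0.056  0.175  1.586  0.     1.381  0.149]
```

```bash
cat > r.py <<'E'
from h import *
s,p,r=st(); x=r.as_matrix()[:,2]
L="t %.2f ang %.2f p %s F %s T %s w %.1f q6 %.2f"%(s['time'],np.degrees(np.arctan2(x[1],x[0])),np.round(p*1000,1),np.round(s['contact_force'],1),np.round(s['ft_torque'],3),s['gripper_width']*85.4,s['joint_pos'][5])
print(L); open('log.txt','a').write(L+'\n')
E
python3 r.py
python3 -m jog '{"offset":[[0,0,0],[0,0,0],[0,0,0]],"angular":[[0,0,0.2],[0,0,0.2],[0,0,0]],"jaw":[14.4,14.4,14.4]}' >/dev/null; python3 r.py
```

```text
t 4.30 ang -11.73 p [658.   37.7 169.3] F [-1.   1.  -0.3] T [-0.032  0.119 -0.029] w 14.3 q6 0.15
t 4.60 ang -9.32 p [657.9  37.7 169.3] F [-2.6  0.5 -0. ] T [ 0.078  0.336 -0.221] w 14.5 q6 0.11
```

```bash
python3 -m jog '{"offset":[[0,0,0],[0,0,0],[0,0,0]],"angular":[[0,0,0.2],[0,0,0.2],[0,0,0]],"jaw":[14.4,14.4,14.4]}' >/dev/null; python3 r.py
```

```text
t 4.90 ang -6.88 p [657.8  37.8 169.3] F [-3.5  2.1  1.7] T [ 0.154  0.557 -0.117] w 14.3 q6 0.06
```

```bash
python3 -m jog '{"offset":[[0,0,0],[0,0,0],[0,0,0]],"angular":[[0,0,0.2],[0,0,0.2],[0,0,0]],"jaw":[14.4,14.4,14.4]}' >/dev/null; python3 r.py
```

```text
t 5.20 ang -4.48 p [657.7  37.8 169.3] F [-4.9  1.4  2. ] T [ 0.263  0.738 -0.105] w 14.0 q6 0.02
```

```bash
python3 -m jog '{"offset":[[-0.01,0.003,0],[0,0,0],[0,0,0]],"angular":[[0,0,0.2],[0,0,0.2],[0,0,0]],"jaw":[14.4,14.4,14.4]}' >/dev/null; python3 r.py
```

```text
t 5.50 ang -2.09 p [657.6  37.8 169.3] F [-3.6  1.1  1.1] T [ 0.223  0.588 -0.04 ] w 14.6 q6 -0.02
```

```bash
python3 -m jog '{"offset":[[0,0,0],[0,0,0],[0,0,0]],"angular":[[0,0,0.2],[0,0,0.2],[0,0,0]],"jaw":[14.4,14.4,14.4]}' >/dev/null; python3 r.py
```

```text
t 5.80 ang 0.31 p [657.5  37.6 169.3] F [-4.3  0.5  0.9] T [0.075 0.701 0.033] w 14.5 q6 -0.06
```

```bash
python3 -m jog '{"offset":[[0,0,0],[0,0,0],[0,0,0]],"angular":[[0,0,0.2],[0,0,0.2],[0,0,0]],"jaw":[14.4,14.4,14.4]}' >/dev/null; python3 r.py
```

```text
t 6.10 ang 2.75 p [657.3  37.5 169.3] F [-5.   0.4  2.1] T [0.006 0.878 0.132] w 14.4 q6 -0.10
```

```bash
python3 -m jog '{"offset":[[0,0,0],[0,0,0],[0,0,0]],"angular":[[0,0,0.2],[0,0,0.2],[0,0,0]],"jaw":[14.4,14.4,14.4]}' >/dev/null; python3 r.py
```

```text
t 6.40 ang 5.14 p [657.2  37.5 169.3] F [-5.2 -0.5  2.7] T [-0.007  0.9    0.098] w 14.7 q6 -0.15
```

```bash
python3 -m jog '{"offset":[[-0.015,0,0],[0,0,0],[0,0,0]],"angular":[[0,0,0.2],[0,0,0.2],[0,0,0]],"jaw":[14.4,14.4,14.4]}' >/dev/null; python3 r.py
```

```text
t 6.70 ang 7.51 p [657.2  37.7 169.3] F [-1.5  0.3  0.9] T [ 0.048  0.299 -0.02 ] w 14.2 q6 -0.19
```

```bash
python3 -m jog '{"offset":[[0,0,0],[0,0,0],[0,0,0]],"angular":[[0,0,0.2],[0,0,0.2],[0,0,0]],"jaw":[14.4,14.4,14.4]}' >/dev/null; python3 r.py
```

```text
t 7.00 ang 9.89 p [657.   37.8 169.3] F [-1.6  1.3 -0.6] T [ 0.082  0.302 -0.146] w 14.7 q6 -0.23
```

```bash
python3 -m jog '{"offset":[[0,0,0],[0,0,0],[0,0,0]],"angular":[[0,0,0.25],[0,0,0.25],[0,0,0]],"jaw":[14.4,14.4,14.4]}' >/dev/null; python3 r.py
```

```text
t 7.30 ang 12.93 p [656.8  37.8 169.3] F [-2.2  0.4  0.8] T [ 0.06   0.317 -0.046] w 14.5 q6 -0.28
```

```bash
python3 -m jog '{"offset":[[0,0,0],[0,0,0],[0,0,0]],"angular":[[0,0,0.25],[0,0,0.25],[0,0,0]],"jaw":[14.4,14.4,14.4]}' >/dev/null; python3 r.py
```

```text
t 7.60 ang 15.93 p [656.7  37.7 169.3] F [-2.5  0.4  0.4] T [ 0.06   0.489 -0.024] w 14.0 q6 -0.33
```

```bash
python3 -m jog '{"offset":[[0,0,0],[0,0,0],[0,0,0]],"angular":[[0,0,0.25],[0,0,0.25],[0,0,0]],"jaw":[14.4,14.4,14.4]}' >/dev/null; python3 r.py
```

```text
t 7.90 ang 18.93 p [656.6  37.4 169.3] F [-3.8 -1.2  1.5] T [-0.176  0.617  0.078] w 14.4 q6 -0.39
```

The lateral drift suggests the axis lies about 3 mm farther towards -y than my TCP, which agrees with the top camera. I'll recentre.

```bash
python3 -m jog '{"offset":[[0,-0.03,0],[0,-0.03,0],[0,0,0]],"angular":[[0,0,0],[0,0,0],[0,0,0]],"jaw":[14.6,14.6,14.6]}' >/dev/null; python3 r.py
```

```text
t 8.20 ang 18.90 p [656.9  36.1 169.3] F [-2.4  4.3  1.6] T [0.65  0.44  0.074] w 14.7 q6 -0.39
```

```bash
python3 -m jog '{"offset":[[0,0,0],[0,0,0],[0,0,0]],"angular":[[0,0,0.25],[0,0,0.25],[0,0,0]],"jaw":[14.4,14.4,14.4]}' >/dev/null; python3 r.py
```

```text
t 8.50 ang 21.97 p [656.9  36.  169.3] F [-2.3  4.9  0.8] T [0.787 0.443 0.148] w 14.3 q6 -0.44
```

```bash
python3 -m jog '{"offset":[[0,0,0],[0,0,0],[0,0,0]],"angular":[[0,0,0.25],[0,0,0.25],[0,0,0]],"jaw":[14.4,14.4,14.4]}' >/dev/null; python3 r.py
```

```text
t 8.80 ang 24.89 p [657.5  34.3 169.7] F [ 0.4  0.4 -0.1] T [-0.039 -0.094 -0.026] w 14.5 q6 -0.49
```

```bash
python3 -m jog '{"offset":[[0,0,0],[0,0,0],[0,0,0]],"angular":[[0,0,0.25],[0,0,0.25],[0,0,0]],"jaw":[14.4,14.4,14.4]}' >/dev/null; python3 r.py
```

```text
t 9.10 ang 27.87 p [657.6  34.3 169.7] F [ 3.5 -0.7 -0.1] T [-0.117 -0.422 -0.2  ] w 14.9 q6 -0.55
```

```bash
python3 -m jog '{"offset":[[0,0,0],[0,0,0],[0,0,0]],"angular":[[0,0,0.25],[0,0,0.25],[0,0,0]],"jaw":[14.4,14.4,14.4]}' >/dev/null; python3 r.py
```

```text
t 9.40 ang 30.91 p [657.5  34.4 169.7] F [ 5.6 -1.9 -0.6] T [-0.402 -0.728 -0.108] w 14.6 q6 -0.60
```

```bash
python3 -m jog '{"offset":[[0.02,-0.01,0],[0,0,0],[0,0,0]],"angular":[[0,0,0.25],[0,0,0.25],[0,0,0]],"jaw":[14.6,14.6,14.6]}' >/dev/null; python3 r.py
```

```text
t 9.70 ang 33.94 p [657.6  34.5 169.5] F [ 0.9 -0.5  0.5] T [ 0.024 -0.118 -0.019] w 14.4 q6 -0.65
```

```bash
python3 -m jog '{"offset":[[0,0,0],[0,0,0],[0,0,0]],"angular":[[0,0,0.25],[0,0,0.25],[0,0,0]],"jaw":[14.6,14.6,14.6]}' >/dev/null; python3 r.py
```

```text
t 10.00 ang 36.95 p [657.5  34.8 169. ] F [-0.2  1.   2. ] T [ 0.183 -0.064  0.12 ] w 14.4 q6 -0.71
```

```bash
python3 -m jog '{"offset":[[0,0,0],[0,0,0],[0,0,0]],"angular":[[0,0,0.25],[0,0,0.25],[0,0,0]],"jaw":[14.6,14.6,14.6]}' >/dev/null; python3 r.py
```

```text
t 10.30 ang 39.91 p [657.5  34.4 168.9] F [-0.2  1.4 -0.5] T [ 0.162 -0.034  0.042] w 14.5 q6 -0.76
```

```bash
python3 -m jog '{"offset":[[0,0,0],[0,0,0],[0,0,0]],"angular":[[0,0,0.25],[0,0,0.25],[0,0,0]],"jaw":[14.6,14.6,14.6]}' >/dev/null; python3 r.py
```

```text
t 10.60 ang 42.90 p [657.8  34.2 169. ] F [ 1.8  0.7 -1.5] T [ 0.13  -0.315 -0.039] w 14.4 q6 -0.81
```

```bash
python3 -m jog '{"offset":[[0,0,0],[0,0,0],[0,0,0]],"angular":[[0,0,0.25],[0,0,0.25],[0,0,0]],"jaw":[14.6,14.6,14.6]}' >/dev/null; python3 r.py
```

```text
t 10.90 ang 45.92 p [657.8  34.3 169. ] F [ 2.6  0.9 -2.8] T [ 0.106 -0.399 -0.096] w 14.4 q6 -0.86
```

```bash
python3 -m jog '{"offset":[[0.008,0.003,0],[0,0,0],[0,0,0]],"angular":[[0,0,0.25],[0,0,0.25],[0,0,0]],"jaw":[14.6,14.6,14.6]}' >/dev/null; python3 r.py
```

```text
t 11.20 ang 48.92 p [658.   34.4 169.2] F [ 0.2  1.1 -0.8] T [ 0.055 -0.015 -0.08 ] w 14.5 q6 -0.91
```

```bash
python3 -m jog '{"offset":[[0,0,0],[0,0,0],[0,0,0]],"angular":[[0,0,0.25],[0,0,0.25],[0,0,0]],"jaw":[14.6,14.6,14.6]}' >/dev/null; python3 r.py
```

```text
t 11.50 ang 51.94 p [658.2  34.4 169.7] F [0.4 0.2 0.4] T [0.101 0.066 0.18 ] w 14.3 q6 -0.97
```

```bash
python3 -m jog '{"offset":[[0,0,0],[0,0,0],[0,0,0]],"angular":[[0,0,0.25],[0,0,0.25],[0,0,0]],"jaw":[14.6,14.6,14.6]}' >/dev/null; python3 r.py
```

```text
t 11.80 ang 54.90 p [658.4  34.3 169.6] F [-1.2  0.1  1.5] T [0.032 0.057 0.068] w 14.6 q6 -1.02
```

```bash
python3 -m jog '{"offset":[[0,0,0],[0,0,0],[0,0,0]],"angular":[[0,0,0.25],[0,0,0.25],[0,0,0]],"jaw":[14.6,14.6,14.6]}' >/dev/null; python3 r.py
```

```text
t 12.10 ang 57.89 p [658.3  34.4 169.5] F [ 0.   0.7 -0.4] T [ 0.017 -0.003 -0.143] w 14.5 q6 -1.07
```

```bash
python3 -m jog '{"offset":[[0,0,0],[0,0,0],[0,0,0]],"angular":[[0,0,0.25],[0,0,0.25],[0,0,0]],"jaw":[14.6,14.6,14.6]}' >/dev/null; python3 r.py
```

```text
t 12.40 ang 60.92 p [658.4  34.4 169.5] F [ 0.7  0.1 -0.1] T [-0.004 -0.026 -0.037] w 14.6 q6 -1.12
```

```bash
python3 -m jog '{"offset":[[0,0,0],[0,0,0],[0,0,0]],"angular":[[0,0,0.25],[0,0,0.25],[0,0,0]],"jaw":[14.6,14.6,14.6]}' >/dev/null; python3 r.py
```

```text
t 12.70 ang 63.93 p [658.3  34.5 169.4] F [0.  0.9 0.2] T [ 0.063 -0.063 -0.037] w 14.8 q6 -1.18
```

```bash
python3 -m jog '{"offset":[[0,0,0],[0,0,0],[0,0,0]],"angular":[[0,0,0.25],[0,0,0.25],[0,0,0]],"jaw":[14.6,14.6,14.6]}' >/dev/null; python3 r.py
```

```text
t 13.00 ang 66.94 p [658.1  34.7 169.3] F [-0.5  0.5  0.5] T [ 0.176 -0.036  0.082] w 14.5 q6 -1.23
```

```bash
python3 -m jog '{"offset":[[0,0,0],[0,0,0],[0,0,0]],"angular":[[0,0,0.25],[0,0,0.25],[0,0,0]],"jaw":[14.6,14.6,14.6]}' >/dev/null; python3 r.py
```

```text
t 13.30 ang 69.91 p [658.3  34.4 169.3] F [ 0.6  0.5 -0.3] T [ 0.224 -0.05  -0.03 ] w 14.7 q6 -1.28
```

```bash
python3 -m jog '{"offset":[[0,0,0],[0,0,0],[0,0,0]],"angular":[[0,0,0.25],[0,0,0.25],[0,0,0]],"jaw":[14.6,14.6,14.6]}' >/dev/null; python3 r.py
```

```text
t 13.60 ang 72.90 p [658.4  34.5 169.3] F [ 1.8  1.6 -1.2] T [ 0.24  -0.375 -0.08 ] w 15.0 q6 -1.33
```

```bash
python3 -m jog '{"offset":[[0,0,0],[0,0,0],[0,0,0]],"angular":[[0,0,0.25],[0,0,0.25],[0,0,0]],"jaw":[14.6,14.6,14.6]}' >/dev/null; python3 r.py
```

```text
t 13.90 ang 75.93 p [658.4  34.6 169.3] F [ 2.7  2.4 -1.8] T [ 0.352 -0.474 -0.064] w 14.6 q6 -1.39
```

```bash
python3 -m jog '{"offset":[[0,0,0],[0,0,0],[0,0,0]],"angular":[[0,0,0.25],[0,0,0.25],[0,0,0]],"jaw":[14.6,14.6,14.6]}' >/dev/null; python3 r.py
```

```text
t 14.20 ang 78.95 p [658.   34.8 169.4] F [ 2.4  2.7 -0.2] T [ 0.533 -0.27   0.113] w 14.3 q6 -1.44
```

```bash
python3 -m jog '{"offset":[[0,0,0],[0,0,0],[0,0,0]],"angular":[[0,0,0.25],[0,0,0.25],[0,0,0]],"jaw":[14.6,14.6,14.6]}' >/dev/null; python3 r.py
```

```text
t 14.50 ang 81.92 p [658.1  34.7 169.4] F [1.4 3.6 0.5] T [ 0.665 -0.293  0.048] w 14.7 q6 -1.49
```

```bash
python3 -m jog '{"offset":[[0,0,0],[0,0,0],[0,0,0]],"angular":[[0,0,0.25],[0,0,0.25],[0,0,0]],"jaw":[14.6,14.6,14.6]}' >/dev/null; python3 r.py
```

```text
t 14.80 ang 84.90 p [658.4  34.5 169.3] F [ 1.9  4.7 -0.5] T [ 0.726 -0.416 -0.091] w 14.4 q6 -1.54
```

```bash
python3 -m jog '{"offset":[[0,0,0],[0,0,0],[0,0,0]],"angular":[[0,0,0.25],[0,0,0.25],[0,0,0]],"jaw":[14.6,14.6,14.6]}' >/dev/null; python3 r.py
```

```text
t 15.10 ang 87.90 p [658.5  34.7 169.4] F [ 2.8  4.5 -0. ] T [ 0.73  -0.511 -0.122] w 14.6 q6 -1.59
```

```bash
python3 -m jog '{"offset":[[0.01,0.02,0],[0,0,0],[0,0,0]],"angular":[[0,0,0.25],[0,0,0.25],[0,0,0]],"jaw":[14.6,14.6,14.6]}' >/dev/null; python3 r.py
```

```text
t 15.40 ang 90.91 p [658.6  35.  169.3] F [0.7 1.1 1. ] T [ 0.27  -0.103 -0.057] w 14.4 q6 -1.65
```

```bash
python3 -m jog '{"offset":[[0,0,0],[0,0,0],[0,0,0]],"angular":[[0,0,0.25],[0,0,0.25],[0,0,0]],"jaw":[14.6,14.6,14.6]}' >/dev/null; python3 r.py
```

```text
t 15.70 ang 93.93 p [658.3  35.2 169.3] F [-1.1  0.4  0.6] T [0.139 0.164 0.121] w 14.6 q6 -1.70
```

```bash
python3 -m jog '{"offset":[[0,0,0],[0,0,0],[0,0,0]],"angular":[[0,0,0.25],[0,0,0.25],[0,0,0]],"jaw":[14.6,14.6,14.6]}' >/dev/null; python3 r.py
```

```text
t 16.00 ang 96.90 p [658.7  35.2 169.2] F [-0.   0.5 -0.7] T [ 0.052  0.02  -0.004] w 14.9 q6 -1.75
```

```bash
python3 -m jog '{"offset":[[0,0,0],[0,0,0],[0,0,0]],"angular":[[0,0,0.2],[0,0,0.2],[0,0,0]],"jaw":[14.6,14.6,14.6]}' >/dev/null; python3 r.py
```

```text
t 16.30 ang 99.30 p [658.8  35.3 169.3] F [-0.3 -0.3  0.7] T [-0.017 -0.001  0.009] w 14.8 q6 -1.79
```

```bash
python3 -m jog '{"offset":[[0,0,0],[0,0,0],[0,0,0]],"angular":[[0,0,0.2],[0,0,0.2],[0,0,0]],"jaw":[14.6,14.6,14.6]}' >/dev/null; python3 r.py
```

```text
t 16.60 ang 101.65 p [658.7  35.3 169.4] F [ 0.5 -1.2 -0.5] T [-0.063  0.053 -0.429] w 14.6 q6 -1.83
```

The moment climbed to -0.43 N·m at 101.7°. That is well past any detent (≤0.22 so far), so this is the stop, seven clicks back. Now clockwise, counting the clicks.

```bash
python3 -m jog '{"offset":[[0,0,0],[0,0,0],[0,0,0]],"angular":[[0,0,-0.25],[0,0,-0.25],[0,0,0]],"jaw":[14.6,14.6,14.6]}' >/dev/null; python3 r.py
```

```text
t 16.90 ang 98.65 p [658.7  35.5 169.4] F [-0.6  0.6 -0.7] T [-0.076  0.005 -0.049] w 14.5 q6 -1.78
```

```bash
python3 -m jog '{"offset":[[0,0,0],[0,0,0],[0,0,0]],"angular":[[0,0,-0.25],[0,0,-0.25],[0,0,0]],"jaw":[14.6,14.6,14.6]}' >/dev/null; python3 r.py
```

```text
t 17.20 ang 95.63 p [658.9  35.4 169.4] F [ 0.4 -1.3 -0.6] T [-0.043 -0.083  0.048] w 14.3 q6 -1.73
```

```bash
python3 -m jog '{"offset":[[0,0,0],[0,0,0],[0,0,0]],"angular":[[0,0,-0.25],[0,0,-0.25],[0,0,0]],"jaw":[14.6,14.6,14.6]}' >/dev/null; python3 r.py
```

```text
t 17.50 ang 92.62 p [658.8  35.4 169.4] F [ 0.7 -0.2 -0.3] T [-0.135 -0.129  0.023] w 14.6 q6 -1.68
```

```bash
python3 -m jog '{"offset":[[0,0,0],[0,0,0],[0,0,0]],"angular":[[0,0,-0.25],[0,0,-0.25],[0,0,0]],"jaw":[14.6,14.6,14.6]}' >/dev/null; python3 r.py
```

```text
t 17.80 ang 89.60 p [658.8  35.3 169.4] F [ 1.5 -1.4  1. ] T [-0.195 -0.132 -0.037] w 14.5 q6 -1.62
```

```bash
python3 -m jog '{"offset":[[0,0,0],[0,0,0],[0,0,0]],"angular":[[0,0,-0.25],[0,0,-0.25],[0,0,0]],"jaw":[14.6,14.6,14.6]}' >/dev/null; python3 r.py
```

```text
t 18.10 ang 86.59 p [658.4  35.1 169.3] F [-0.5 -2.1  1.3] T [-0.458  0.126 -0.115] w 14.6 q6 -1.57
```

```bash
python3 -m jog '{"offset":[[0,0,0],[0,0,0],[0,0,0]],"angular":[[0,0,-0.25],[0,0,-0.25],[0,0,0]],"jaw":[14.6,14.6,14.6]}' >/dev/null; python3 r.py
```

```text
t 18.40 ang 83.62 p [658.7  35.4 169.4] F [-0.5 -1.3  1. ] T [-0.392  0.072  0.008] w 14.5 q6 -1.52
```

```bash
python3 -m jog '{"offset":[[0,0,0],[0,0,0],[0,0,0]],"angular":[[0,0,-0.25],[0,0,-0.25],[0,0,0]],"jaw":[14.6,14.6,14.6]}' >/dev/null; python3 r.py
```

```text
t 18.70 ang 80.63 p [658.9  35.2 169.3] F [ 0.5 -3.5  0.2] T [-0.612 -0.076  0.118] w 14.4 q6 -1.47
```

```bash
python3 -m jog '{"offset":[[0,0,0],[0,0,0],[0,0,0]],"angular":[[0,0,-0.25],[0,0,-0.25],[0,0,0]],"jaw":[14.6,14.6,14.6]}' >/dev/null; python3 r.py
```

```text
t 19.00 ang 77.61 p [658.9  35.1 169.4] F [ 1.  -3.9 -0.4] T [-0.703 -0.104  0.096] w 14.2 q6 -1.41
```

```bash
python3 -m jog '{"offset":[[0,-0.012,0],[0,0,0],[0,0,0]],"angular":[[0,0,-0.25],[0,0,-0.25],[0,0,0]],"jaw":[14.6,14.6,14.6]}' >/dev/null; python3 r.py
```

```text
t 19.30 ang 74.61 p [658.5  35.1 169.4] F [-0.5 -2.5  1.2] T [-0.525  0.082 -0.015] w 14.4 q6 -1.36
```

```bash
python3 -m jog '{"offset":[[0,0,0],[0,0,0],[0,0,0]],"angular":[[0,0,-0.25],[0,0,-0.25],[0,0,0]],"jaw":[14.6,14.6,14.6]}' >/dev/null; python3 r.py
```

```text
t 19.60 ang 71.62 p [658.5  34.9 169.3] F [-1.5 -1.9  1.4] T [-0.449  0.265 -0.083] w 14.5 q6 -1.31
```

```bash
python3 -m jog '{"offset":[[0,0,0],[0,0,0],[0,0,0]],"angular":[[0,0,-0.25],[0,0,-0.25],[0,0,0]],"jaw":[14.6,14.6,14.6]}' >/dev/null; python3 r.py
```

```text
t 19.90 ang 68.63 p [658.8  34.9 169.4] F [-0.6 -2.   0.9] T [-0.362  0.116  0.082] w 14.8 q6 -1.26
```

```bash
python3 -m jog '{"offset":[[0,0,0],[0,0,0],[0,0,0]],"angular":[[0,0,-0.25],[0,0,-0.25],[0,0,0]],"jaw":[14.6,14.6,14.6]}' >/dev/null; python3 r.py
```

```text
t 20.20 ang 65.62 p [658.8  34.7 169.4] F [ 0.2 -3.3  1.7] T [-0.516  0.056  0.124] w 14.4 q6 -1.21
```

```bash
python3 -m jog '{"offset":[[0,0,0],[0,0,0],[0,0,0]],"angular":[[0,0,-0.25],[0,0,-0.25],[0,0,0]],"jaw":[14.6,14.6,14.6]}' >/dev/null; python3 r.py
```

```text
t 20.50 ang 62.61 p [658.7  34.7 169.3] F [ 0.7 -3.8  0.6] T [-0.624  0.049  0.063] w 14.5 q6 -1.15
```

```bash
python3 -m jog '{"offset":[[0,0,0],[0,0,0],[0,0,0]],"angular":[[0,0,-0.25],[0,0,-0.25],[0,0,0]],"jaw":[14.6,14.6,14.6]}' >/dev/null; python3 r.py
```

```text
t 20.80 ang 59.59 p [658.3  34.7 169.4] F [-1.7 -3.9  2. ] T [-0.697  0.458 -0.117] w 14.7 q6 -1.10
```

```bash
python3 -m jog '{"offset":[[0,0,0],[0,0,0],[0,0,0]],"angular":[[0,0,-0.25],[0,0,-0.25],[0,0,0]],"jaw":[14.6,14.6,14.6]}' >/dev/null; python3 r.py
```

```text
t 21.10 ang 56.62 p [658.5  34.7 169.4] F [-2.9 -4.7  2.3] T [-0.746  0.457 -0.045] w 14.6 q6 -1.05
```

```bash
python3 -m jog '{"offset":[[0,0,0],[0,0,0],[0,0,0]],"angular":[[0,0,-0.25],[0,0,-0.25],[0,0,0]],"jaw":[14.6,14.6,14.6]}' >/dev/null; python3 r.py
```

```text
t 21.40 ang 53.60 p [658.7  34.6 169.3] F [-1.9 -4.8  1.6] T [-0.75   0.383  0.096] w 14.2 q6 -1.00
```

Click 2 came at about 70° and click 3 at about 56°, both matching the settings mapped on the way back. I'll carry on to clicks 4 (~41°) and 5 (~24°).

```bash
python3 -m jog '{"offset":[[-0.008,-0.015,0],[0,0,0],[0,0,0]],"angular":[[0,0,-0.25],[0,0,-0.25],[0,0,0]],"jaw":[14.6,14.6,14.6]}' >/dev/null; python3 r.py
```

```text
t 21.70 ang 50.62 p [658.6  34.3 169.3] F [-0.4 -2.6  0.9] T [-0.457  0.027  0.1  ] w 14.3 q6 -0.94
```

```bash
python3 -m jog '{"offset":[[0,0,0],[0,0,0],[0,0,0]],"angular":[[0,0,-0.25],[0,0,-0.25],[0,0,0]],"jaw":[14.6,14.6,14.6]}' >/dev/null; python3 r.py
```

```text
t 22.00 ang 47.61 p [658.5  34.3 169.3] F [ 0.2 -3.2  0.2] T [-0.375 -0.073  0.027] w 14.9 q6 -0.89
```

```bash
python3 -m jog '{"offset":[[0,0,0],[0,0,0],[0,0,0]],"angular":[[0,0,-0.25],[0,0,-0.25],[0,0,0]],"jaw":[14.6,14.6,14.6]}' >/dev/null; python3 r.py
```

```text
t 22.30 ang 44.60 p [657.9  34.5 169.1] F [-0.6 -0.5  0.2] T [-0.084  0.169 -0.09 ] w 14.6 q6 -0.84
```

```bash
python3 -m jog '{"offset":[[0,0,0],[0,0,0],[0,0,0]],"angular":[[0,0,-0.25],[0,0,-0.25],[0,0,0]],"jaw":[14.6,14.6,14.6]}' >/dev/null; python3 r.py
```

```text
t 22.60 ang 41.63 p [658.1  34.4 169.1] F [-0.6  0.5 -0.2] T [-0.005  0.161 -0.001] w 14.6 q6 -0.79
```

```bash
python3 -m jog '{"offset":[[0,0,0],[0,0,0],[0,0,0]],"angular":[[0,0,-0.25],[0,0,-0.25],[0,0,0]],"jaw":[14.6,14.6,14.6]}' >/dev/null; python3 r.py
```

```text
t 22.90 ang 38.62 p [658.3  34.  169.1] F [-0.8 -0.8 -0.4] T [-0.097  0.149  0.006] w 14.9 q6 -0.74
```

```bash
python3 -m jog '{"offset":[[0,0,0],[0,0,0],[0,0,0]],"angular":[[0,0,-0.25],[0,0,-0.25],[0,0,0]],"jaw":[14.6,14.6,14.6]}' >/dev/null; python3 r.py
```

```text
t 23.20 ang 35.62 p [658.2  34.  169.1] F [-1.1 -0.2 -0.4] T [-0.153  0.132  0.075] w 14.5 q6 -0.68
```

```bash
python3 -m jog '{"offset":[[0,0,0],[0,0,0],[0,0,0]],"angular":[[0,0,-0.25],[0,0,-0.25],[0,0,0]],"jaw":[14.6,14.6,14.6]}' >/dev/null; python3 r.py
```

```text
t 23.50 ang 32.61 p [658.2  34.  169.2] F [-0.9 -1.5 -2. ] T [-0.171  0.201  0.005] w 14.8 q6 -0.63
```

```bash
python3 -m jog '{"offset":[[0,0,0],[0,0,0],[0,0,0]],"angular":[[0,0,-0.25],[0,0,-0.25],[0,0,0]],"jaw":[14.6,14.6,14.6]}' >/dev/null; python3 r.py
```

```text
t 23.80 ang 29.59 p [657.9  34.2 169.3] F [-3.5 -0.1  0.4] T [-0.108  0.49  -0.143] w 14.6 q6 -0.58
```

```bash
python3 -m jog '{"offset":[[0,0,0],[0,0,0],[0,0,0]],"angular":[[0,0,-0.2],[0,0,-0.2],[0,0,0]],"jaw":[14.6,14.6,14.6]}' >/dev/null; python3 r.py
```

```text
t 24.10 ang 27.24 p [658.   34.2 169.2] F [-4.4 -0.4 -1.1] T [-0.073  0.707 -0.084] w 14.6 q6 -0.54
```

```bash
python3 -m jog '{"offset":[[0,0,0],[0,0,0],[0,0,0]],"angular":[[0,0,-0.2],[0,0,-0.1],[0,0,0]],"jaw":[14.6,14.6,14.6]}' >/dev/null; python3 r.py
```

```text
t 24.40 ang 25.45 p [658.3  34.1 169.2] F [-3.9 -0.5 -0.4] T [-0.074  0.629 -0.004] w 14.6 q6 -0.51
```

Five clicks counted (84, 70, 56, 41 and 25.5°), and the moment is back to zero. I'll release, lift and check.

```bash
python3 -m jog '{"offset":[[-0.01,0,0],[0,0,0],[0,0,0],[0,0,0],[0,0,0],[0,0,0.4],[0,0,0.7],[0,0,0.6],[0,0,0]],"angular":[[0,0,0],[0,0,0],[0,0,0],[0,0,0],[0,0,0],[0,0,0],[0,0,0],[0,0,0],[0,0,0]],"jaw":[14.8,16,30,40,40,40,40,40,40]}' >/dev/null; python3 r.py
python3 - <<'E'
from h import *
s,p,r=st()
im=manip.grab_frame('wrist'); cv2.imwrite('pics/w4.png',im)
np.savez('w4.npz',p=p,q=r.as_quat())
u,v=map(int,wpix([.658,.0345,.194],p,r)); print(u-90,max(0,v-70))
cv2.imwrite('pics/w4c.png',cv2.resize(im[max(0,v-70):v+70,u-90:u+90],None,fx=4,fy=4,interpolation=cv2.INTER_CUBIC))
E
```

```text
t 25.30 ang 25.47 p [660.6  34.  261.2] F [1.  0.6 1.6] T [-0.011 -0.006 -0.021] w 39.8 q6 -0.51
187 151
```

View pics/w4c.png

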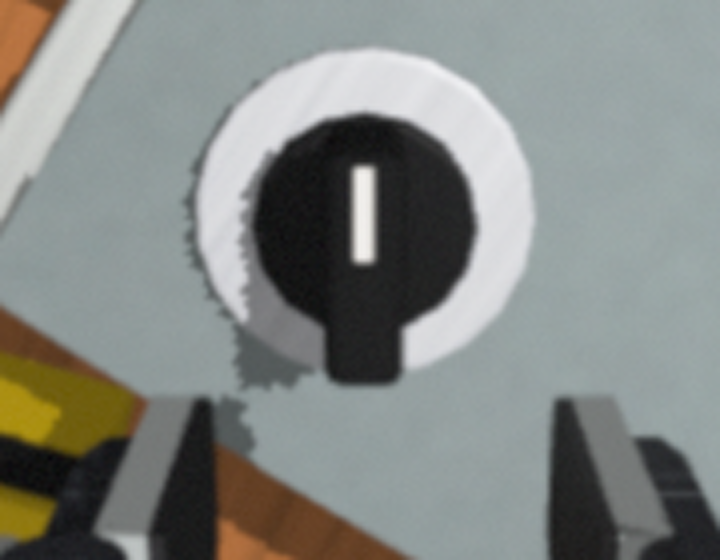

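View pics/w4.png

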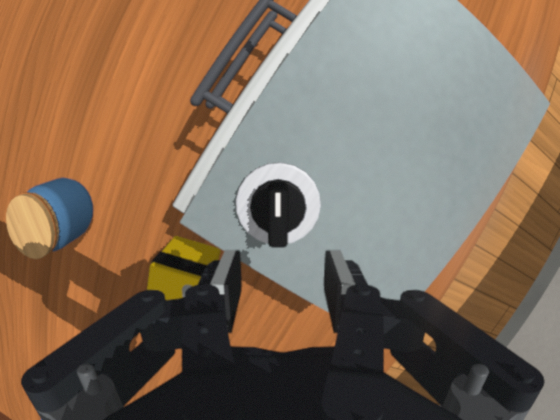

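The dial bar sits exactly between the pads' directions, so it stayed put on release. Next I'll locate the handle, whose top bar ends are at (175,50)/(182,167) in w1 and (268,3)/(196,101) in w4.

```bash
python3 - <<'E'
from h import *
def L(n):
    d=np.load(n); return d['p'],R.from_quat(d['q'])
w1,w4=L('w1.npz'),L('w4.npz')
T=lambda u,v: ray('top',180+(u+.5)/4-.5,80+(v+.5)/4-.5)
S=lambda u,v: ray('side',110+(u+.5)/4-.5,150+(v+.5)/4-.5)
l=[wray(175,50,*w1),wray(268,3,*w4),T(165,482),S(450,457)]; r=[wray(182,167,*w1),wray(196,101,*w4),T(357,518),S(638,340)]
for rs in (l,r):
    for sel in (rs[:2],rs):
        x,e=tri(*sel); print(np.round(x,4),np.round(e,4))
    print([np.round(atz(q,.112)[:2],4).tolist() for q in rs])
E
```

```text
[0.5694 0.2024 0.0965] [0.0066 0.0066]
[0.5716 0.1999 0.107 ] [0.0058 0.0075 0.0023 0.0012]
[[0.5718, 0.2044], [0.5743, 0.1905], [0.5692, 0.2009], [0.5698, 0.2019]]
[0.5614 0.0815 0.1365] [0.0008 0.0008]
[0.5506 0.0783 0.106 ] [0.0006 0.0036 0.0052 0.0026]
[[0.5532, 0.079], [0.5548, 0.0811], [0.5449, 0.0762], [0.5498, 0.0805]]
```

```bash
python3 -m jog '{"offset":[[-0.35,0.35,0],[-0.35,0.35,0],[-0.35,0.35,0],[-0.35,0.35,0],[-0.3,0.36,0],[-0.3,0.36,-0.2],[0,0,-0.2],[0,0,0],[0,0,0]],"angular":[[0,0,-1],[0,0,-1],[0,0,-1],[0,0,-1],[0,0,-1],[0,0,-0.7],[0,0,0],[0,0,0],[0,0,0]],"jaw":[40,40,40,40,40,40,40,40,40]}' >/dev/null; python3 r.py
python3 - <<'E'
from h import *
s,p,r=st()
im=manip.grab_frame('wrist'); cv2.imwrite('pics/w5.png',im)
np.savez('w5.npz',p=p,q=r.as_quat())
u,v=map(int,wpix([.561,.1405,.112],p,r)); print(u,v)
E
```

```text
t 26.25 ang -8.73 p [557.8 139.5 233.2] F [ 0.3 -0.1  0.2] T [ 0.048 -0.023 -0.065] w 40.0 q6 0.27
285 202
```

View pics/w5.png

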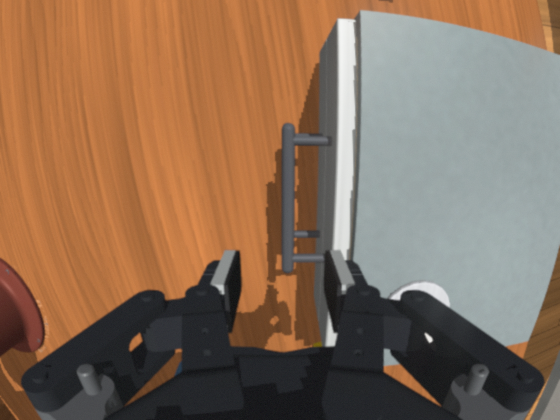

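The bar runs straight up the image at column ≈288, from row 124 to 273, so the yaw is right.

```bash
python3 - <<'E'
from h import *
d=np.load('w5.npz'); p,r=d['p'],R.from_quat(d['q'])
d=np.load('w1.npz'); w1=(d['p'],R.from_quat(d['q']))
T=lambda u,v: ray('top',180+(u+.5)/4-.5,80+(v+.5)/4-.5)
S=lambda u,v: ray('side',110+(u+.5)/4-.5,150+(v+.5)/4-.5)
for a,b,c,e1 in [((288.5,124),(165,482),(450,457),(175,50)),((288,273),(357,518),(638,340),(182,167))]:
    print(atz(wray(*a,p,r),.112)); x,e=tri(wray(*a,p,r),wray(*e1,*w1)); print('w5w1',x,e)
    x,e=tri(wray(*a,p,r),T(*b),S(*c)); print(x,e)
# front edge of drawer & unit edge at handle mid row 200
print('front top edge',atz(wray(334,200,p,r),.148),'front face bottom?',atz(wray(352,200,p,r),.148))
print('tcp',p, wpix([p[0],p[1],.112],p,r))
E
```

```text
[0.57332796 0.20438441 0.112     ]
w5w1 [0.57301389 0.204157   0.11509522] [0.00036518 0.00036518]
[0.57127647 0.20220571 0.1099265 ] [0.00300351 0.00202776 0.0012878 ]
[0.55370695 0.07562564 0.112     ]
w5w1 [0.55476413 0.07938753 0.1184018 ] [0.00084762 0.00084762]
[0.55038586 0.07610964 0.1082669 ] [0.00378792 0.00491464 0.00243019]
front top edge [0.59733458 0.14616    0.148     ] front face bottom? [0.61059183 0.1441814  0.148     ]
tcp [0.5577947  0.13946446 0.23317867] (np.float64(281.6682676515854), np.float64(204.35870798808733))
```

```bash
python3 -m jog '{"offset":[[0.1,0,0],[0,0,0],[0,0,-0.6],[0,0,-0.6],[0,0,-0.4],[0,0,-0.2],[0,0,0],[0,0,0]],"angular":[[0,0,0],[0,0,0],[0,0,0],[0,0,0],[0,0,0],[0,0,0],[0,0,0],[0,0,0]],"jaw":[22,22,22,22,22,22,22,22]}' >/dev/null; python3 r.py
python3 - <<'E'
from h import *
im=manip.grab_frame('wrist'); cv2.imwrite('pics/w6.png',im); cv2.imwrite('pics/w6c.png',cv2.resize(im[150:330,180:400],None,fx=3.5,fy=3.3,interpolation=cv2.INTER_CUBIC))
E
```

```text
t 27.10 ang -8.74 p [563.7 140.1 145.5] F [0.3 0.2 0. ] T [-0.031  0.004 -0.037] w 22.1 q6 0.27
```

View pics/w6c.png

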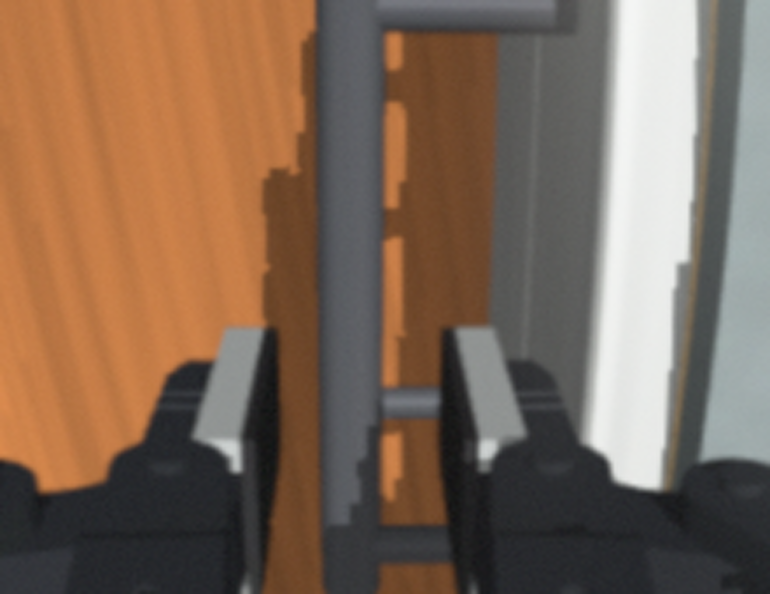

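```bash
python3 -m jog '{"offset":[[0,0,-0.3],[0,0,-0.3],[0,0,0]],"angular":[[0,0,0],[0,0,0],[0,0,0]],"jaw":[22,22,22]}' >/dev/null; python3 r.py
```

```text
t 27.45 ang -8.73 p [560.6 139.8 110.8] F [-0.6  0.4 -0.4] T [-0.058  0.02  -0.009] w 21.9 q6 0.27
```

```bash
python3 -m jog '{"offset":[[0,0,-0.15],[0,0,-0.15],[0,0,0],[0,0,0]],"angular":[[0,0,0],[0,0,0],[0,0,0],[0,0,0]],"jaw":[22,22,22,22]}' >/dev/null; python3 r.py
```

```text
t 27.85 ang -8.73 p [562.7 140.1  99.1] F [0.3 0.2 0.1] T [ 0.028  0.014 -0.014] w 22.1 q6 0.27
```

```bash
python3 -m jog '{"offset":[[0,0,0],[0,0,0],[-0.04,0.006,0],[-0.04,0.006,0],[-0.04,0.006,0],[0,0,0]],"angular":[[0,0,0],[0,0,0],[0,0,0],[0,0,0],[0,0,0],[0,0,0]],"jaw":[16,16,16,16,16,16]}' >/dev/null; python3 r.py
```

```text
t 28.45 ang -8.73 p [556.7 141.1  99.5] F [ 0.8 -0.3  0.5] T [ 0.029 -0.036 -0.069] w 16.3 q6 0.27
```

```bash
python3 -m jog '{"offset":[[-0.04,0.006,0],[-0.04,0.006,0],[0,0,0]],"angular":[[0,0,0],[0,0,0],[0,0,0]],"jaw":[16,16,16]}' >/dev/null; python3 r.py
```

```text
t 28.75 ang -8.73 p [552.5 141.6  99.4] F [ 0.5 -0.5 -0.2] T [ 0.047 -0.008  0.016] w 16.4 q6 0.27
```

```bash
python3 -m jog '{"offset":[[-0.08,0.012,0],[-0.08,0.012,0],[-0.08,0.012,0],[0,0,0]],"angular":[[0,0,0],[0,0,0],[0,0,0],[0,0,0]],"jaw":[16,16,16,16]}' >/dev/null; python3 r.py
python3 - <<'E'
from h import *
im=manip.grab_frame('wrist'); cv2.imwrite('pics/w7.png',im)
E
```

```text
t 29.15 ang -8.72 p [539.9 143.4  99.1] F [0.3 0.3 0.5] T [-0.019 -0.028  0.01 ] w 16.2 q6 0.28
```

View pics/w7.png

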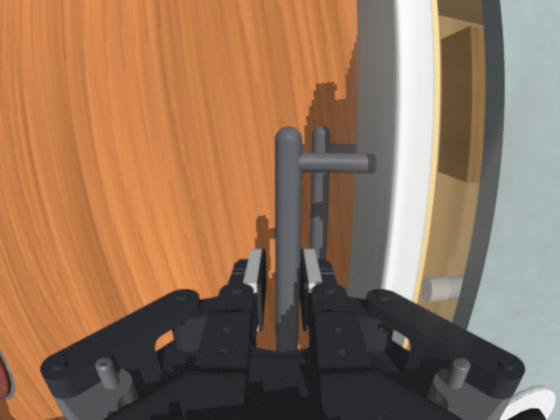

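The drawer is running (about 21 mm out; its interior shows at columns 430–490). I'll pull the remaining ~58 mm.

```bash
python3 -m jog '{"offset":[[-0.1,0.015,0],[-0.12,0.018,0],[-0.12,0.018,0],[-0.12,0.018,0],[-0.12,0.018,0],[-0.12,0.018,0],[-0.12,0.018,0],[-0.12,0.018,0],[-0.1,0.015,0],[-0.05,0.008,0],[0,0,0],[0,0,0]],"angular":[[0,0,0],[0,0,0],[0,0,0],[0,0,0],[0,0,0],[0,0,0],[0,0,0],[0,0,0],[0,0,0],[0,0,0],[0,0,0],[0,0,0]],"jaw":[16,16,16,16,16,16,16,16,16,16,16,16]}' >/dev/null; python3 r.py
python3 - <<'E'
from h import *
s,p,r=st(); np.savez('w8.npz',p=p,q=r.as_quat())
im=manip.grab_frame('wrist'); cv2.imwrite('pics/w8.png',im); 
im=manip.grab_frame('top'); cv2.imwrite('pics/top8.png',im); 
E
```

```text
t 30.40 ang -8.73 p [486.2 151.5  99.3] F [-0.4 -0.1 -0.6] T [0.024 0.025 0.036] w 15.9 q6 0.31
```

View pics/w8.png

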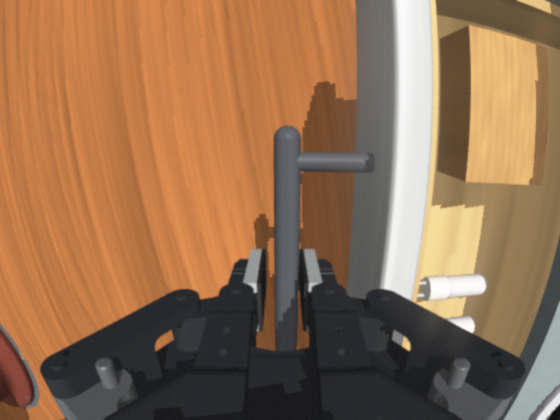

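View pics/top8.png

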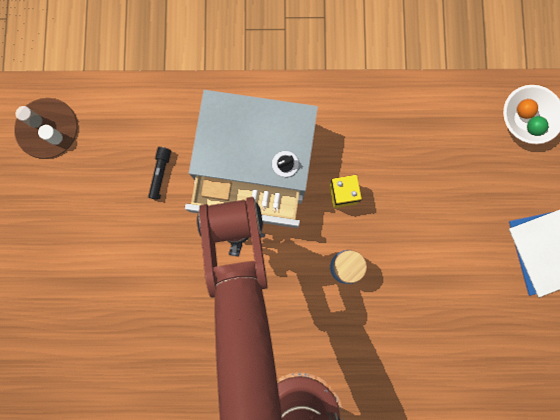

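```bash
python3 - <<'E'
from h import *
d=np.load('w8.npz'); p,r=d['p'],R.from_quat(d['q'])
d=np.load('w5.npz'); w5=(d['p'],R.from_quat(d['q']))
ux=np.array([np.cos(np.radians(-8.7)),np.sin(np.radians(-8.7))])
a=atz(wray(288,190,*w5),.112)[:2]@ux; b=atz(wray(287.5,200,p,r),.112)[:2]@ux
print('handle travel w5->w8',a-b)
# front top outer edge
a=atz(wray(334,200,*w5),.148)[:2]@ux
b=atz(wray(357,160,p,r),.148)[:2]@ux
print('front edge',a-b)
t=cv2.imread('pics/top8.png'); cv2.imwrite('pics/top8c.png',cv2.resize(t[80:240,180:380],None,fx=4,fy=4,interpolation=cv2.INTER_CUBIC))
E
```

```text
handle travel w5->w8 0.07506973883755375
front edge 0.08811039795996167
```

View pics/top8c.png

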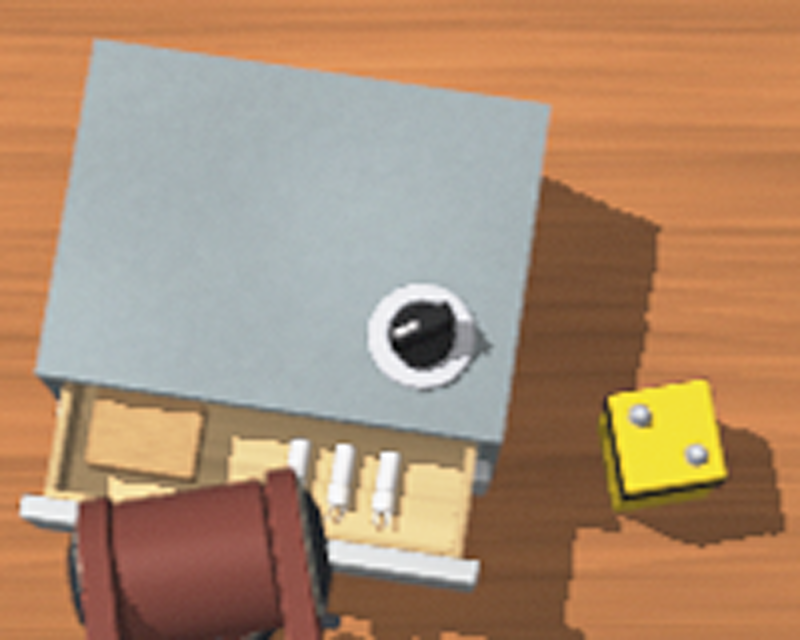

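```bash
python3 - <<'E'
from h import *
T=lambda u,v: atz(ray('top',180+(u+.5)/4-.5,80+(v+.5)/4-.5),.147)[:2]
print(np.linalg.norm(T(495,468)-T(476,585)),np.linalg.norm(T(41,403)-T(20,520)), np.linalg.norm(T(496,447)-T(477,563)))
E
```

```text
0.07546383205819965 0.07591120440755703 0.07504418037561726
```

Both views put the drawer at 75 mm, so I'll pull about 5 mm more.

```bash
python3 -m jog '{"offset":[[-0.03,0.005,0],[-0.04,0.006,0],[-0.03,0.005,0],[0,0,0],[0,0,0]],"angular":[[0,0,0],[0,0,0],[0,0,0],[0,0,0],[0,0,0]],"jaw":[16,16,16,16,16]}' >/dev/null; python3 r.py
python3 - <<'E'
from h import *
s,p,r=st(); im=manip.grab_frame('wrist'); cv2.imwrite('pics/w9.png',im)
d=np.load('w5.npz'); w5=(d['p'],R.from_quat(d['q']))
ux=np.array([np.cos(np.radians(-8.7)),np.sin(np.radians(-8.7))])
print('travel if bar still at col 287.5:',atz(wray(288,190,*w5),.112)[:2]@ux-atz(wray(287.5,200,p,r),.112)[:2]@ux)
cv2.imwrite('pics/w9c.png',cv2.resize(im[110:310,200:400],None,fx=3,fy=3,interpolation=cv2.INTER_CUBIC))
E
```

```text
t 31.00 ang -8.73 p [481.1 152.4  99.3] F [0.  0.1 0.4] T [-0.016  0.006 -0.021] w 16.2 q6 0.31
travel if bar still at col 287.5: 0.08018723719428966
```

View pics/w9c.png

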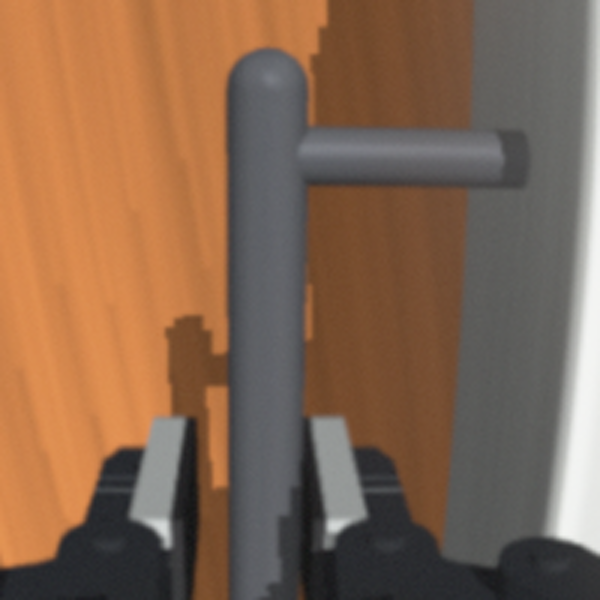

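```bash
python3 -m jog '{"offset":[[0.02,-0.003,0],[0.02,-0.003,0],[0,0,0],[0,0,0.2],[0,0,0.4],[0,0,0.6],[0,0,0.8],[0,0,0.8],[0,0,0.6],[0,0,0]],"angular":[[0,0,0],[0,0,0],[0,0,0],[0,0,0],[0,0,0],[0,0,0],[0,0,0],[0,0,0],[0,0,0],[0,0,0]],"jaw":[19,22,22,22,22,22,22,22,22,22]}' >/dev/null; python3 r.py
```

```text
t 32.05 ang -8.73 p [485.9 152.5 276.6] F [0.6 0.1 0.8] T [ 0.046  0.002 -0.009] w 22.1 q6 0.31
```

```bash
python3 -m jog '{"offset":[[-0.5,0.3,0.3],[-0.6,0.5,0.3],[-0.5,0.6,0],[-0.2,0.8,0],[0,0.8,0],[0,0,0]],"angular":[[0,0,0],[0,0,0],[0,0,0],[0,0,0],[0,0,0],[0,0,0]],"jaw":[22,22,22,22,22,22]}' >/dev/null; python3 r.py
python3 - <<'E'
from h import *
t=manip.grab_frame('top'); cv2.imwrite('pics/top10.png',t); cv2.imwrite('pics/top10c.png',cv2.resize(t[80:240,180:380],None,fx=4,fy=3.75,interpolation=cv2.INTER_CUBIC))
cv2.imwrite('pics/side10.png',manip.grab_frame('side'))
t0=cv2.imread('pics/top0.png')
for n,(y0,y1,x0,x1) in dict(torch=(140,205,140,180),batt=(170,215,325,370),jar=(245,295,325,375)).items():
    print(n,np.abs(t[y0:y1,x0:x1].astype(int)-t0[y0:y1,x0:x1]).mean())
E
```

```text
t 32.65 ang -8.44 p [392.  305.1 298.7] F [ 0.8 -1.2 -0.4] T [-0.032  0.014  0.004] w 22.0 q6 0.66
torch 6.5244871794871795
batt 6.185843621399177
jar 7.7194666666666665
```

View pics/top10c.png

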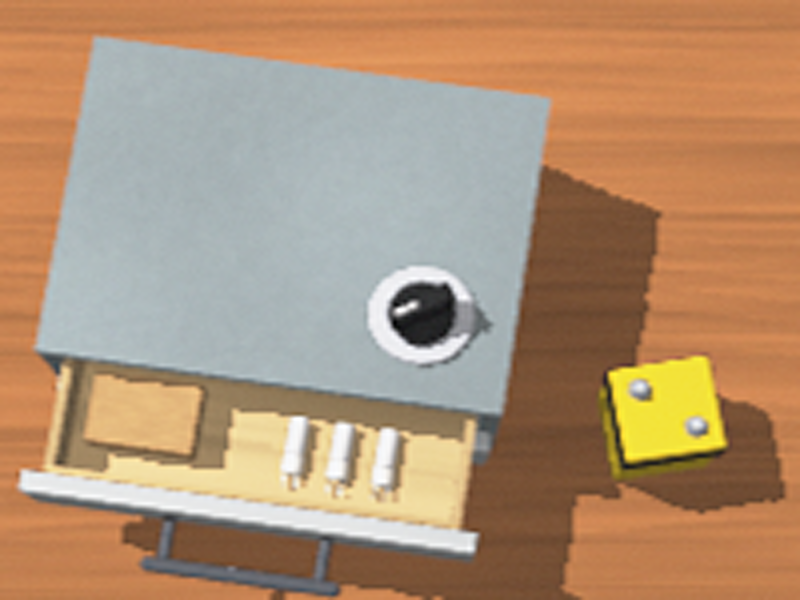

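View pics/side10.png

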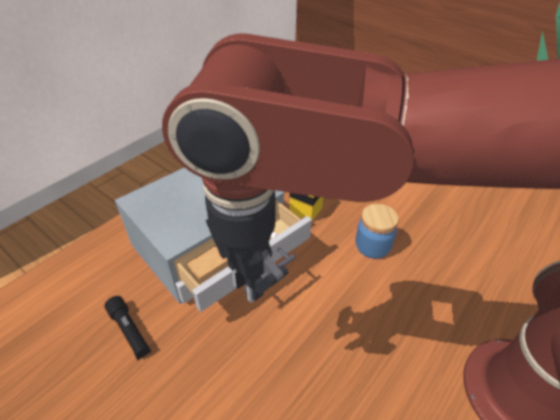

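```bash
python3 - <<'E'
from h import *
T=lambda u,v,f=4: atz(ray('top',180+(u+.5)/4-.5,80+(v+.5)/f-.5),.147)[:2]
print(np.linalg.norm(T(495,468)-T(476,555,3.75)),np.linalg.norm(T(41,403)-T(20,494,3.75)))
t=cv2.imread('pics/top10.png').astype(np.float32);t0=cv2.imread('pics/top0.png').astype(np.float32)
for n,(y0,y1,x0,x1) in dict(torch=(140,205,140,180),batt=(170,215,328,370),jar=(245,290,328,372)).items():
    print(n,cv2.phaseCorrelate(t0[y0:y1,x0:x1,0],t[y0:y1,x0:x1,0]))
manip.job_done()
E
```

```text
0.07984932804987098 0.08027946447396288
torch ((0.04874129168318575, -0.015443873931054952), 1.0053765035337872)
batt ((0.5527713072101221, 0.4124684704604178), 1.0220289357503256)
jar ((0.46360196189546343, 0.5370709340587609), 0.9789679718017578)
the job is handed in; nothing more can be done
```

The top drawer is open about 80 mm, the robot is clear of everything, and the job is handed in at about 33 s.

- **Dial:** I turned it gently back with the jaws as a loose slot. After seven clicks the moment climbed to 0.43 N·m, against 0.22 or less at every ordinary click, so I took that as the stop and pushed no further. Going clockwise I felt five clicks, at about 84, 70, 56, 41 and 25°, within about 1.5° of the settings felt on the way back. The dial stayed put when released.
- **Drawer:** It ran freely at under 1 N, which confirms the fifth click. After I let go, the top camera gave 79.8 and 80.3 mm at the two front corners. The bulbs are in view.
- **Forces:** The highest sideways force I read at the dial was about 6 N. Force readings came only at the end of each move, so brief peaks in between are not covered.
- **Checks that disagreed:**
  - The wrist camera put the dial axis about 3 mm off in y. I recentred by the felt forces and the top view.
  - The first 75 mm reading of the drawer meant one extra pull of 5 mm.
  - Comparing pictures before and after, the torch did not shift. The battery and jar showed about half a pixel (roughly 1 mm), which I think comes from the comparison method. Nothing touched them as far as the pictures and force readings show.

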